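# Load the flux bottles into the carrier and put its handle up

## Task

Clear the soldering bench: take the two capped glass bottles out of the leaning rack and set them upright, without dropping them, on the floors of the carrier's two free end cells, one in each. Then swing the carrier's handle up until it clicks home in its upright catch, and let go. Leave the short tin in the rack, the pot in the carrier's middle cell and the things on the bench where they are.

Things in the scene. Friction and masses are not known exactly. Their poses are not given: they have to be found in the camera images.
- crate: plywood bottle carrier fixed to the bench, 54 (x) by 154 (y) by 66 mm high, walls and floor 4 mm: three square cells 46 mm wide in a row along its y, centres 50 mm apart, the middle one occupied. A steel plate 34 mm wide outside each end wall rises to 78 mm and carries the pivot of the wire handle, 46 mm up; the handle starts lying out to the carrier's -x side. Origin: centre of underside, z up
- cell_left (a point): centre of the floor of the carrier's +y end cell (4 mm above the bench); axes as the carrier's
- cell_right (a point): centre of the floor of the carrier's -y end cell (4 mm above the bench); axes as the carrier's
- handle_bar (a point): middle of the handle's bar: a black grip 18 mm in diameter, 100 mm long, along the carrier's y, 125 mm from the pivot line (which runs along the carrier's y, 46 mm above its origin). Thin wire arms (8 mm) join its ends to the pivots
- bail (a joint): handle angle: 0 is flat out to the carrier's -x side, 1.57 straight up, 1.60 its end stop. Starts at 0.15 to 0.6 and stays where it is left by friction (about 1 N at the bar). From about 1.0 to 1.33 the arm must be forced over a spring ball (about 4 N more at the bar); after that the ball pushes and holds it against the stop at 1.60
- bottle_a: amber glass bottle, black screw cap: body 40 mm diameter for the lowest 60 mm, shoulder, cap 26 mm diameter from 74 to 105 mm (top). About 0.11 kg (varies). Origin: centre of underside; +z along its axis to the cap. Starts in a rack slot leaning 35 degrees (0.61 rad) from vertical, cap towards the robot, the upper 45 mm clear of the rack
- bottle_b: amber glass bottle, black screw cap: body 40 mm diameter for the lowest 60 mm, shoulder, cap 26 mm diameter from 74 to 105 mm (top). About 0.11 kg (varies). Origin: centre of underside; +z along its axis to the cap. Starts in a rack slot leaning 35 degrees (0.61 rad) from vertical, cap towards the robot, the upper 45 mm clear of the rack. Same as bottle_a; either may go in either end cell
- rack: wooden rack fixed to the bench, 198 mm wide (y), three slots 66 mm apart along its y (44 mm wide, sides 40 mm high), leaning 35 degrees from vertical towards its -x (robot) side. Things stand on a sloping ledge and lie on a back board under their -x side, reaching 60 mm up along them; slots are open on the upper +x side. Origin: centre of underside, z up; slot foot centres 45 mm above it
- tin: short aluminium tin, 40 mm diameter, 50 mm tall, leaning in the third rack slot. Origin: centre of underside. Leave it
- pot: clear pot with white lid, 42 mm diameter, 54 mm tall, standing in the carrier's middle cell. Origin: centre of underside. Leave it
- spool: green solder spool standing on end, 60 mm diameter, 46 mm tall. Origin: centre of underside. Leave it
- block: small wooden block 45 by 85 by 28 mm high. Origin: centre of underside. Leave it

How it is judged:
On the way, in this order (a step that is already met when the one before it is completed fails the run):
1. both bottles stand released in the two end cells (((horizontal distance between bottle_a and cell_left below 0.01 m and z of each of bottle_a, bottle_b in the frame of crate below 0.01 m and angle between each of bottle_a, bottle_b's own z axis and vertical below 0.12 rad and horizontal distance between bottle_b and cell_right below 0.01 m) or (horizontal distance between bottle_a and cell_right below 0.01 m and z of each of bottle_a, bottle_b in the frame of crate below 0.01 m and angle between each of bottle_a, bottle_b's own z axis and vertical below 0.12 rad and horizontal distance between bottle_b and cell_left below 0.01 m)) and contact force between the fingers and bottle_a below 0.1 N and contact force between the fingers and bottle_b below 0.1 N), for 0.2 s.
2. the handle is swung up into its catch (value of joint bail above 1.5 rad), for 0.2 s.
At the end, for the whole second after the job is handed in: One bottle stands in each end cell: its axis within 10 mm of the cell's centre, underside within 6 mm of the cell's floor, tilt below 0.12 rad, at rest and released; the handle reads more than 1.5 rad (in its catch) (all of step 1 and linear speed of each of bottle_a, bottle_b below 0.03 m/s and value of joint bail above 1.5 rad); the robot touches nothing.
It fails at once if bottle_a is dropped or knocked over (moves faster than 0.5 m/s while the fingers do not hold it) (linear speed of bottle_a above 0.5 m/s and contact force between the fingers and bottle_a below 0.05 N).
It fails at once if bottle_b is dropped or knocked over (moves faster than 0.5 m/s while the fingers do not hold it) (linear speed of bottle_b above 0.5 m/s and contact force between the fingers and bottle_b below 0.05 N).
It fails at once if the tin is moved more than 20 mm (distance of tin from where it was at the start of the episode above 0.02 m).
It fails at once if the pot is moved more than 20 mm (distance of pot from where it was at the start of the episode above 0.02 m).
It fails at once if the spool or the wooden block is moved more than 30 mm (distance of any of spool, block from where it was at the start of the episode above 0.03 m).
It also fails if it takes over 72 s, if anything falls off the work surface, if the arm or the gripper's body presses on something with over 40 N, if the wrist force passes 120 N, or if a joint passes its speed limit or range.

## Robot

A 6-joint arm with a two-finger parallel gripper is mounted at the origin on the work surface. World frame = base frame: x ahead of the robot, y to its left, z up, the work surface at z = 0. Lengths are in m, angles in rad, forces in N, time in s.
With the tool pointing down it reaches from about 0.3 to 1 m from the base axis. Payload 5.1 kg.
Tool frame: the origin (TCP) lies at the very end of the fingers, on their centre line; the grasp point (between the pads) lies 19 mm behind it (arm.hold_point_z is the distance from the TCP to the grasp point, in m); z points along the fingers, y is the line along which they close (so a half turn about z gives the same grasp; the last joint's range is limited). The gripper opens to 95 mm and grips with 3 to 60 N. Pads are 20 mm wide; open, the fingers measure 119 mm over their backs; the gripper's body (75 mm by 180 mm) begins 59 mm behind the grasp point.
Start: joints at [-1.211, 0.124, 1.65, -0, 1.367, -0.083], TCP at [0.278, -0.587, 0.215] pointing down, gripper open.
Joint ranges: [-2.61, 2.61], [-1.02, 2.33], [0.03, 2.71], [-1.35, 4.49], [0.32, 2.68], [-2.91, 2.91]. Speed limits (rad/s): [2.57, 2.57, 3.14, 3.14, 3.14, 3.14].

## Interface

Orientations are given as a unit quaternion [x, y, z, w].
In Python, from plant import arm gives the robot as it stands.
- The arm moves only by the shell command python3 jog.py 'ROWS' [OPENING] [FORCE]. ROWS is a JSON list of rows, 1 to 20 of them, each of 4 numbers: dx, dy, dz in m, then a turn about the tool's z in rad; each row shifts and turns the commanded pose from where the row before left it, along the tool's axes as they then stand; what a row does not reach is not made up. A row lasts 1/12 s, in which the tool goes at most 0.0417 m and 0.125 rad, less where a joint would pass 70% of its speed; a pose out of reach is approached as far as the arm can. OPENING is the finger opening in m, set as the command begins (- or left out keeps the last). The fingers move at their own pace and stop on an object; FORCE is the grip in N (left out, the last holds). Time passes only in rows, so rows that do not move let the fingers close. It prints the time, the measured TCP pose, the force, the opening and the grip force at its end. Input that does not fit is refused with a message, and nothing moves.
- arm.state(): the state, without advancing time (a new reading comes with each control period).
- arm.camera(name): name is "scene" or "side" or "wrist"; returns the picture (400x640x3 uint8, red, green, blue); there is no depth.
- arm.camera_params(name): a dict with "fx", "fy", "cx", "cy" (pixels), "R" (3x3) and "t" (3): a world point X has camera coordinates R X + t; the wrist camera has in their place "T_tool_cam" (4x4, takes a point from camera to tool coordinates, whose origin is the TCP and whose axes are the flange's). Camera axes: x right, y down, z forward; pixel columns grow to the right and rows downward; lengths in m; the calibration is good to about 2 mm. A picture is of the moment at which its call begins: read the wrist's pose just before it. camera_params takes no time and is no camera call.
- arm.close_job(): hands the job in; it is judged then, once.
The state is a dict: "time": time; "qpos": joint angles; "dq": joint speeds; "joint_efforts": joint torques, N m; "position": TCP position; "orientation": TCP orientation; "wrist_force": force on the tool from outside, world axes, zero at the start; "ft_torque": the same for the moment, N m; "grip_width": finger opening in m; "gripper_force": force on a finger pad.
Only numpy, scipy, OpenCV 4.12 (cv2) and the standard library are available. Lean on these libraries where they do the work, as an engineer would, in place of code of your own. Each camera call takes 0.05 s, during which the arm holds its last target. There are 200 camera calls.

## Working session

There is one attempt and no reset: what is moved stays moved. The work goes in short steps, Python scripts to look and compute and a shell command to move; the robot and the scene stay as the last step left them, time stands still between calls to the robot, and variables do not carry over. Pictures are saved under pics/ and viewed, at most 10 in all, crops included, and the job is handed in when it is done.

```bash
ls; mkdir -p pics
python3 - <<'E'
from plant import arm
import cv2,numpy as np
for n in("scene","side"):
    im=arm.camera(n); cv2.imwrite(f"pics/{n}0.png",im[:,:,::-1]); p=arm.camera_params(n)
    print(n,p["fx"],p["cx"],p["cy"],np.round(-np.array(p["R"]).T@p["t"],3),np.round(p["R"],3).tolist())
print(np.round(arm.camera_params("wrist")["T_tool_cam"],3).tolist(),arm.hold_point_z)
s=arm.state();print(s["time"],s["position"],s["orientation"])
E
```

```text
jog.py
pics
plant.py
scene 361.8152768964921 320.6393931202979 197.73915363629686 [ 1.044 -0.195  0.492] [[0.436, 0.9, -0.004], [0.588, -0.288, -0.756], [-0.681, 0.327, -0.655]]
side 387.2664831725739 319.8055659345129 199.8773509880595 [0.337 0.576 0.529] [[-0.939, -0.345, -0.02], [-0.197, 0.583, -0.788], [0.284, -0.736, -0.615]]
[[0.0, -0.957, -0.288, 0.082], [1.0, 0.0, -0.0, 0.001], [0.0, -0.288, 0.957, -0.169], [0.0, 0.0, 0.0, 1.0]] 0.0188
0.1 [ 0.27823659 -0.58679968  0.21353592] [ 9.75595881e-01  2.19571885e-01 -1.40021196e-04 -9.19040997e-04]
```

View pics/scene0.png

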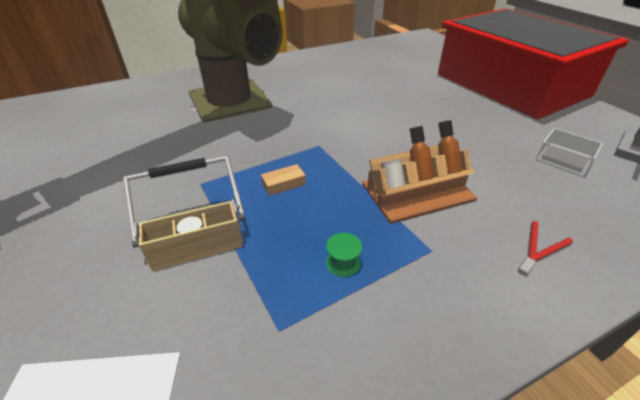

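View pics/side0.png

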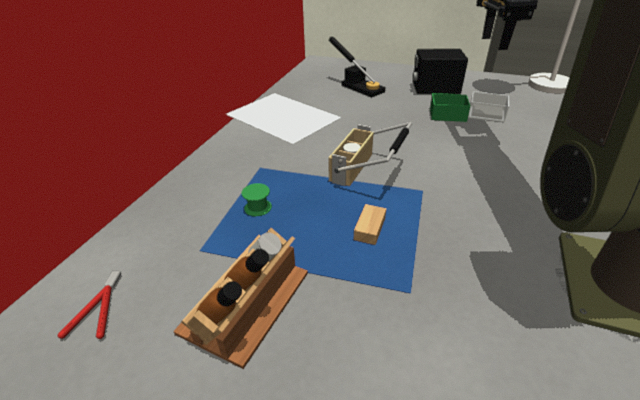

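The scene view shows the carrier at about (190,235) with its handle bar at (177,167). The rack is at (420,180), with caps at (417,134) and (446,128). In the side view the caps are at (231,292) and (257,260), and the pot lid at (352,147). Next I'll use enlarged crops to pick points.

Run:
```python
import cv2,numpy as np
s=cv2.imread("pics/scene0.png");d=cv2.imread("pics/side0.png")
def c(im,x,y,w,h,k):
    o=cv2.resize(im[y:y+h,x:x+w],None,fx=k,fy=k,interpolation=cv2.INTER_CUBIC)
    for i in range(0,w,20): cv2.putText(o,str(x+i),(i*k,8),0,.3,(0,255,255));cv2.line(o,(i*k,8),(i*k,14),(0,255,255))
    for j in range(20,h,20): cv2.putText(o,str(y+j),(0,j*k),0,.3,(0,255,255));cv2.line(o,(20,j*k),(26,j*k),(0,255,255))
    return o
a=np.hstack([c(s,115,145,133,125,3),c(s,360,110,133,125,3)])
b=np.hstack([c(d,305,110,133,100,3),c(d,170,225,133,100,3)]) 
b2=np.hstack([c(d,305,110,133,75,3),c(d,170,225,133,75,3)])
cv2.imwrite("pics/m.png",np.vstack([a[:, :798],c(d,305,115,133,75,3) if 0 else b2]))
```

```text
(no output)
```

View pics/m.png

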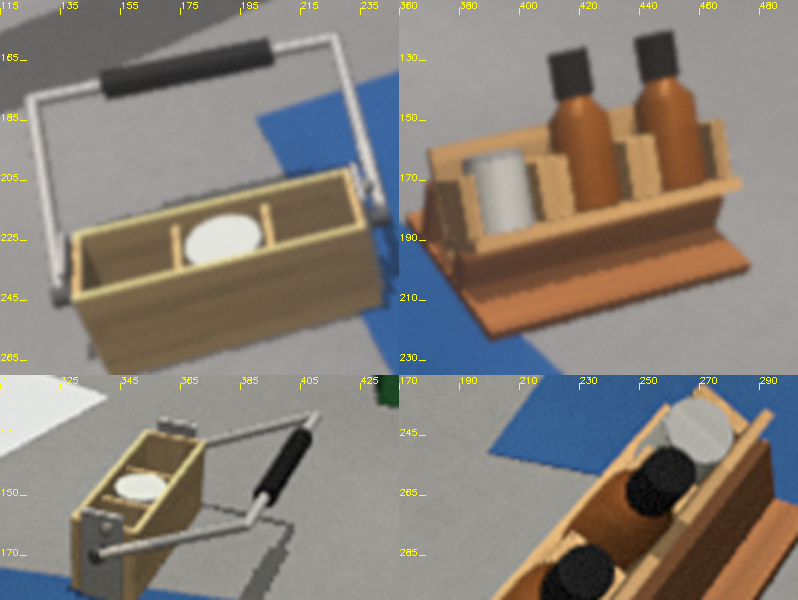

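The crops give clear carrier rim corners, caps, bar and lid in both views. I'll mask the dark and white parts and triangulate.

```bash
cat > h.py <<'E'
from plant import arm
import cv2,numpy as np
P={n:arm.camera_params(n) for n in("scene","side")}
def ray(n,uv):
    p=P[n];R=np.array(p["R"]);t=np.array(p["t"])
    d=R.T@[(uv[0]-p["cx"])/p["fx"],(uv[1]-p["cy"])/p["fy"],1]
    return -R.T@t,d/np.linalg.norm(d)
def plane(n,uv,z):
    o,d=ray(n,uv);return o+d*(z-o[2])/d[2]
def tri(a,b):
    (o1,d1),(o2,d2)=ray("scene",a),ray("side",b)
    k=np.linalg.lstsq(np.stack([d1,-d2],1),o2-o1,rcond=None)[0]
    p,q=o1+k[0]*d1,o2+k[1]*d2
    return (p+q)/2,np.linalg.norm(p-q)
def blobs(im,x,y,w,h,f,amin=30):
    m=np.zeros(im.shape[:2],np.uint8);m[y:y+h,x:x+w]=f(im[y:y+h,x:x+w].astype(int))
    n,_,st,c=cv2.connectedComponentsWithStats(m)
    return sorted([(c[i],st[i]) for i in range(1,n) if st[i][4]>=amin],key=lambda e:-e[1][4])
dark=lambda a:(a.max(2)<58)
white=lambda a:(a.min(2)>170)
E
python3 - <<'E'
from h import *
np.set_printoptions(precision=4,suppress=True)
s=cv2.imread("pics/scene0.png");d=cv2.imread("pics/side0.png")
for t,im,r,f in [("cap s",s,(405,115,60,40),dark),("cap d",d,(205,245,80,75),dark),("bar s",s,(140,150,75,35),dark),("bar d",d,(380,115,40,55),dark),("lid s",s,(165,205,50,35),white),("lid d",d,(335,135,35,25),white)]:
    print(t,[(c.round(1).tolist(),st.tolist()) for c,st in blobs(im,*r,f)])
print("crate scene");C=[(140.7,222.7),(140.7,245),(231.7,201),(236.7,221)]
p=[plane("scene",c,.066) for c in C];print(np.array(p),np.mean(p,0))
D=[(354,129),(373.3,132.3),(330,156),(350.7,161.7)]
p=[plane("side",c,.066) for c in D];print(np.array(p),np.mean(p,0))
print("rack base",plane("scene",(391,222.7),.005),plane("scene",(477,199.3),.005))
print("board top",plane("scene",(369.7,160),.09),plane("scene",(467.7,150),.09))
E
```

```text
cap s [([416.8, 134.4], [411, 128, 13, 15, 144]), ([445.4, 128.4], [440, 122, 12, 14, 143])]
cap d [([229.1, 294.3], [217, 281, 25, 31, 451]), ([256.8, 260.9], [246, 249, 23, 29, 382])]
bar s [([177.0, 168.9], [150, 162, 56, 15, 286])]
bar d [([399.5, 139.6], [390, 128, 19, 26, 175])]
lid s [([188.7, 224.3], [177, 217, 25, 16, 296])]
lid d [([351.7, 146.7], [344, 143, 17, 9, 118])]
crate scene
[[ 0.5252 -0.2796  0.066 ]
 [ 0.578  -0.2845  0.066 ]
 [ 0.5385 -0.1281  0.066 ]
 [ 0.592  -0.1343  0.066 ]] [ 0.5584 -0.2066  0.066 ]
[[ 0.5692 -0.2793  0.066 ]
 [ 0.5187 -0.2772  0.066 ]
 [ 0.5846 -0.1374  0.066 ]
 [ 0.5332 -0.129   0.066 ]] [ 0.5515 -0.2057  0.066 ]
rack base [0.6612 0.1371 0.005 ] [0.6819 0.3329 0.005 ]
board top [0.5671 0.1395 0.09  ] [0.6237 0.3331 0.09  ]
```

Run:
```python
from h import *
np.set_printoptions(precision=4,suppress=True)
A,ea=tri((416.8,134.4),(256.8,260.9));B,eb=tri((445.4,128.4),(229.1,294.3))
v=B-A;print("caps",A,ea,B,eb,np.linalg.norm(v),"yaw",np.arctan2(-v[0],v[1]))
H,e=tri((177,168.9),(399.5,139.6));print("bar",H,e)
print("lid",plane("scene",(188.7,224.3),.056),plane("side",(351.7,146.7),.056))
yaw=-.097;ex=np.array([np.cos(yaw),np.sin(yaw),0]);c=np.array([.555,-.206,.046])
r=H-c;print("bar rel x,y,z",r@ex,r@[-ex[1],ex[0],0],r[2],np.hypot(r@ex,r[2]))
```

```text
caps [0.5645 0.2472 0.1168] 0.0005996832304146304 [0.5714 0.3132 0.117 ] 0.0007547033155972945 0.06630191692811437 yaw -0.10466616287320255
bar [ 0.4427 -0.2002  0.0982] 0.0026647440086259473
lid [ 0.5532 -0.2085  0.056 ] [ 0.5543 -0.2093  0.056 ]
bar rel x,y,z -0.11235832201378133 -0.005093327621673992 0.05217033051579893 0.12387952176159012
```
Excellent: radius 0.124 vs 0.125. Bail = atan2(.052,.112)=0.43.

Caps, bar and lid all agree with the sizes given: slot spacing 66.3 mm, bar radius 124 mm, bail about 0.43. The tool always points down, so each bottle will be gripped across its lean and allowed to swing upright. On the way to the rack I'll stop above the carrier for a wrist picture.

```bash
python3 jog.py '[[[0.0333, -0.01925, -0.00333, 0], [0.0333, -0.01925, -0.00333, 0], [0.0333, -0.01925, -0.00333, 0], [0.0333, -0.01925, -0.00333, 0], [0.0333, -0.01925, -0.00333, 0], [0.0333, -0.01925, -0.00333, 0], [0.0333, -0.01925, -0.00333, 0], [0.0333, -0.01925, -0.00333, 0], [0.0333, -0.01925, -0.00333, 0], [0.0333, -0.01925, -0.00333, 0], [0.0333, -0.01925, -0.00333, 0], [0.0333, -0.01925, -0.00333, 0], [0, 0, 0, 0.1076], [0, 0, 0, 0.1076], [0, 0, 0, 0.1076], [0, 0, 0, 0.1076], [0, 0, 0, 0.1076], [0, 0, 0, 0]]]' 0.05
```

```text
refused: ROWS must be a list of rows, each a list of 4 numbers. Nothing was moved.
```

The error is about the shape of the input: a list of rows, each a list of 4 numbers. Fixing that and sending the same move.

```bash
python3 jog.py '[[0.0333, -0.01925, -0.00333, 0], [0.0333, -0.01925, -0.00333, 0], [0.0333, -0.01925, -0.00333, 0], [0.0333, -0.01925, -0.00333, 0], [0.0333, -0.01925, -0.00333, 0], [0.0333, -0.01925, -0.00333, 0], [0.0333, -0.01925, -0.00333, 0], [0.0333, -0.01925, -0.00333, 0], [0.0333, -0.01925, -0.00333, 0], [0.0333, -0.01925, -0.00333, 0], [0.0333, -0.01925, -0.00333, 0], [0.0333, -0.01925, -0.00333, 0], [0, 0, 0, 0.1076], [0, 0, 0, 0.1076], [0, 0, 0, 0.1076], [0, 0, 0, 0.1076], [0, 0, 0, 0.1076], [0, 0, 0, 0]]' 0.05
python3 - <<'E'
from h import *
import json
s=arm.state();im=arm.camera("wrist");cv2.imwrite("pics/w1.png",im[:,:,::-1])
json.dump({k:np.array(s[k]).tolist() for k in("position","orientation")},open("w1.json","w"));print(s["position"],s["orientation"],s["time"])
E
```

```text
time: 1.6
position: [0.5403, -0.2071, 0.254]
orientation: [0.999, -0.048, -0.001, -0.0]
wrist_force: [0.6, 0.4, -0.7]
grip_width: 0.0501
gripper_force: 0.0
[ 0.54031778 -0.2071351   0.25396293] [ 9.98831017e-01 -4.83351916e-02 -5.13590478e-04 -2.11459863e-04] 1.6
```

View pics/w1.png

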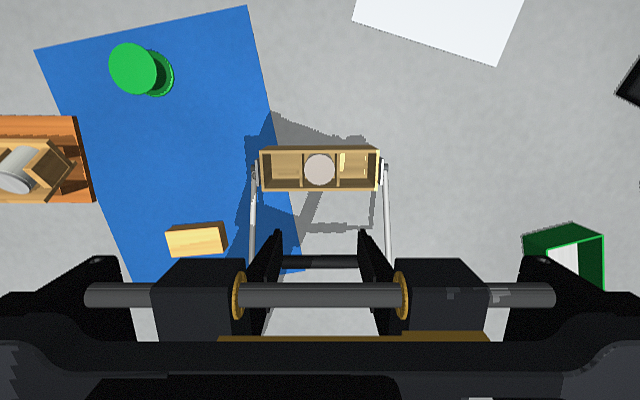

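The wrist view shows the carrier at about (320,168), with the pot lid at (319,168), the block at (195,240) and the spool at (135,68). I'll zoom in on the rim.

Run:
```python
import cv2
im=cv2.imread("pics/w1.png")[135:205,240:400]
o=cv2.resize(im,None,fx=5,fy=5,interpolation=cv2.INTER_NEAREST)
for i in range(0,160,10): cv2.putText(o,str(240+i),(i*5,8),0,.3,(0,0,255));cv2.line(o,(i*5,10),(i*5,15),(0,0,255))
for j in range(5,70,10): cv2.putText(o,str(135+j),(0,j*5),0,.3,(0,0,255));cv2.line(o,(20,j*5),(26,j*5),(0,0,255))
cv2.imwrite("pics/w1z.png",o)
```

```text
(no output)
```

View pics/w1z.png

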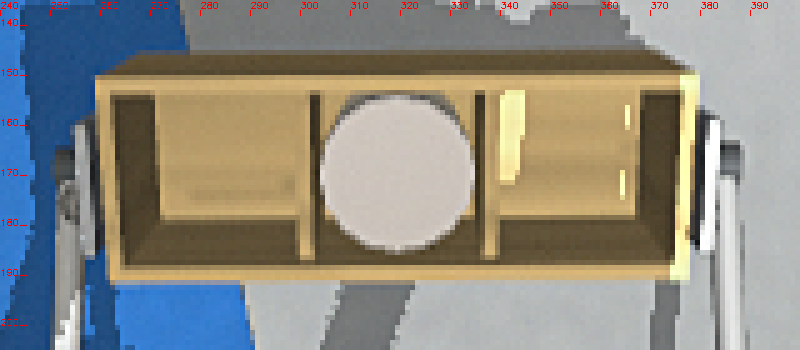

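The rim's outer corners read (259,150), (379.6,149.6), (261.6,191.8) and (378,191), and the lid centre (319.4,169.6).

```bash
cat >> h.py <<'E'
from scipy.spatial.transform import Rotation as Ro
def wplane(uv,z,s):
    p=arm.camera_params("wrist");T=np.array(p["T_tool_cam"]);R=Ro.from_quat(s["orientation"]).as_matrix()
    d=R@T[:3,:3]@[(uv[0]-p["cx"])/p["fx"],(uv[1]-p["cy"])/p["fy"],1];o=np.array(s["position"])+R@T[:3,3]
    return o+d*(z-o[2])/d[2]
def rel(g,s=None):
    "tool-axis displacement from the measured TCP to world g, and the tool x yaw"
    s=s or arm.state();R=Ro.from_quat(s["orientation"]).as_matrix()
    return R.T@(np.array(g)-s["position"]),np.arctan2(R[1,0],R[0,0])
np.set_printoptions(precision=4,suppress=True)
E
python3 - <<'E'
from h import *
import json
s=json.load(open("w1.json"))
c=np.array([wplane(u,.066,s) for u in [(259,150),(379.6,149.6),(261.6,191.8),(378,191)]])
print(c,c.mean(0)); a=c[0]-c[1];b=c[2]-c[3];print(np.linalg.norm(a),np.linalg.norm(b),np.arctan2(-a[0],a[1]),np.arctan2(-b[0],b[1]))
print(wplane((319.4,169.6),.056,s))
# targets for grasp
yaw=-.105;ax=np.array([-np.sin(.61)*np.cos(yaw),-np.sin(.61)*np.sin(yaw),np.cos(.61)])
for C in([.5645,.2472,.117],[.5714,.3132,.117]):
    g=np.array(C)+.002*ax-[0,0,.019]; print("tcp grasp",g,rel(g))
E
```

```text
[[ 0.5896 -0.1347  0.066 ]
 [ 0.5754 -0.2872  0.066 ]
 [ 0.5349 -0.1294  0.066 ]
 [ 0.5212 -0.2832  0.066 ]] [ 0.5553 -0.2086  0.066 ]
0.15315069629867123 0.15443389471380506 -0.09304427955939915 -0.08907299266577123
[ 0.5553 -0.2085  0.056 ]
tcp grasp [0.5634 0.2473 0.0996] (array([-0.0191, -0.4546,  0.1546]), np.float64(-0.09290132083862303))
tcp grasp [0.5703 0.3133 0.0996] (array([-0.0183, -0.521 ,  0.1546]), np.float64(-0.09290132083862303))
```

The carrier is centred at (0.555, -0.208) with yaw -0.093, and both long-edge lengths match 154 mm. Next I'll move over bottle A.

```bash
python3 jog.py '[[-0.0016, -0.0379, 0, 0.001], [-0.0016, -0.0379, 0, 0.001], [-0.0016, -0.0379, 0, 0.001], [-0.0016, -0.0379, 0, 0.001], [-0.0016, -0.0379, 0, 0.001], [-0.0016, -0.0379, 0, 0.001], [-0.0016, -0.0379, 0, 0.001], [-0.0016, -0.0379, 0, 0.001], [-0.0016, -0.0379, 0, 0.001], [-0.0016, -0.0379, 0, 0.001], [-0.0016, -0.0379, 0, 0.001], [-0.0016, -0.0379, 0, 0.001], [0, 0, 0.035, 0], [0, 0, 0.035, 0], [0, 0, 0.02, 0], [0, 0, 0, 0]]'
python3 - <<'E'
from h import *
s=arm.state();im=arm.camera("wrist");cv2.imwrite("pics/w2.png",im[:,:,::-1])
print(rel([.5634,.2473,.0996],s),s["time"])
E
```

```text
time: 2.98
position: [0.5632, 0.2461, 0.1576]
orientation: [0.999, -0.052, -0.005, 0.002]
wrist_force: [-0.9, -0.4, -1.8]
grip_width: 0.0498
gripper_force: 0.0
(array([ 0.0007, -0.0015,  0.058 ]), np.float64(-0.10408979250700968)) 2.9833
```

View pics/w2.png

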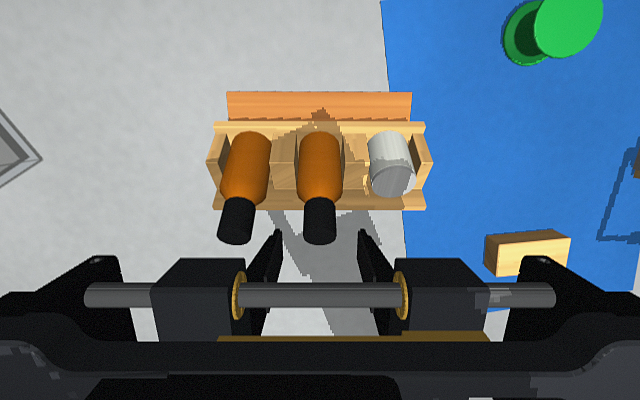

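The fingers line up with bottle A's cap at (320,220). I'll descend and grip.

```bash
python3 jog.py '[[0.0007, -0.0015, 0.02, 0], [0, 0, 0.02, 0], [0, 0, 0.012, 0], [0, 0, 0.006, 0], [0, 0, 0, 0]]' && python3 jog.py '[[0, 0, 0, 0], [0, 0, 0, 0], [0, 0, 0, 0], [0, 0, 0, 0], [0, 0, 0, 0], [0, 0, 0, 0], [0, 0, 0, 0], [0, 0, 0, 0]]' 0.015 8
```

```text
time: 3.45
position: [0.5678, 0.2481, 0.1062]
orientation: [0.999, -0.053, -0.001, 0.0]
wrist_force: [-0.1, 0.0, 0.1]
grip_width: 0.05
gripper_force: 0.0
time: 4.12
position: [0.5686, 0.2485, 0.1076]
orientation: [0.999, -0.054, 0.001, -0.0]
wrist_force: [-0.8, -1.1, 4.9]
grip_width: 0.0257
gripper_force: 8.0
```

```bash
python3 jog.py '[[0, 0, -0.005, 0], [0, 0, -0.01, 0], [0, 0, -0.015, 0], [0, 0, -0.015, 0], [0, 0, -0.015, 0], [0, 0, -0.015, 0], [0, 0, -0.015, 0], [0, 0, -0.015, 0], [0, 0, -0.015, 0], [0, 0, -0.01, 0], [0, 0, 0, 0], [0, 0, 0, 0]]'
python3 - <<'E'
from h import *
s=arm.state()
a=[arm.camera(n) for n in("scene","side","wrist")]
o=np.hstack([a[0][40:240,340:540],a[1][150:350,150:350],cv2.resize(a[2],(320,200))])
cv2.imwrite("pics/l1.png",o[:,:,::-1]);print(s["position"],s["wrist_force"],s["grip_width"])
E
```

```text
time: 5.12
position: [0.5682, 0.2486, 0.2372]
orientation: [0.999, -0.054, 0.0, -0.0]
wrist_force: [-0.1, 0.3, -0.7]
grip_width: 0.026
gripper_force: 8.0
[0.5682 0.2486 0.2372] [-0.1498  0.2772 -0.6683] 0.025962971333361253
```

View pics/l1.png

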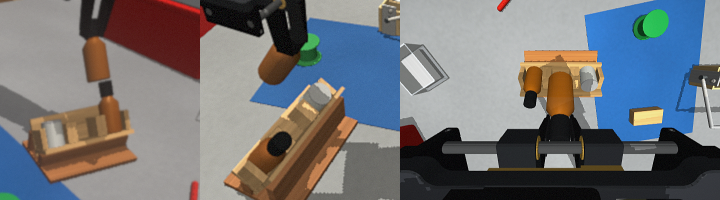

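Bottle A is held clear of the rack, but it is still leaning with its foot towards +x. I'll stand it up by setting its foot edge on a free patch of bench and carrying the cap over it. First I need to know where the free patch is.

Run:
```python
from h import *
print("spool",plane("scene",(344,243),.046),"block",[plane("scene",u,.028) for u in((263,178),(302,169),(306,178),(268,190))])
a=arm.camera("side");b=arm.camera("scene")
print(rel([.52,.05,.20]),arm.state()["position"])
am=lambda a:((a[:,:,0]>120)&(a[:,:,1]<a[:,:,0]*.62)&(a[:,:,2]<60))
for im,r in((a,(200,180,110,80)),(b,(400,60,60,70))):
    for c,st in blobs(im,*r,am,60)[:2]: print(c,st)
```

```text
spool [0.6989 0.013  0.046 ] block [array([ 0.4509, -0.0437,  0.028 ]), array([0.4579, 0.0423, 0.028 ]), array([0.4906, 0.0371, 0.028 ]), array([ 0.4928, -0.0476,  0.028 ])]
(array([-0.0259,  0.2022,  0.0354]), np.float64(-0.107193662597258)) [0.5674 0.2483 0.2352]
[221.7391 204.4783] [213 197  19  17  69]
[437.3928  98.0381] [427  78  20  42 499]
```

```bash
python3 jog.py '[[-0.0012, 0.0275, 0, 0], [-0.0012, 0.0275, 0, 0], [-0.0012, 0.0275, 0, 0], [-0.0012, 0.0275, 0, 0], [-0.0012, 0.0275, 0, 0], [-0.0012, 0.0275, 0, 0], [-0.0012, 0.0275, 0, 0], [-0.0012, 0.0275, 0, 0], [0, 0, 0.03, 0], [0, 0, 0.03, 0], [0, 0, 0.03, 0], [0, 0, 0.03, 0], [0, 0, 0.015, 0], [0, 0, 0, 0], [0, 0, 0, 0]]' && python3 jog.py '[[0, 0, 0.003, 0], [0, 0, 0.003, 0], [0, 0, 0.003, 0], [0, 0, 0, 0], [0, 0, 0, 0]]' - 6
```

```text
time: 6.62
position: [0.534, 0.0308, 0.1004]
orientation: [0.999, -0.054, -0.001, 0.0]
wrist_force: [0.7, 0.1, -1.2]
grip_width: 0.0256
gripper_force: 8.0
time: 7.03
position: [0.5352, 0.0308, 0.0931]
orientation: [0.999, -0.054, 0.0, 0.0]
wrist_force: [0.4, 0.2, -1.2]
grip_width: 0.0256
gripper_force: 6.0
```

```bash
for i in 1; do python3 jog.py '[[0, 0, 0.004, 0], [0, 0, 0.004, 0], [0, 0, 0.004, 0], [0, 0, 0, 0], [0, 0, 0, 0]]'; done
python3 - <<'E'
from h import *
a=[arm.camera(n) for n in("scene","side")]
o=np.hstack([a[0][60:310,220:470],a[1][100:350,200:450]])
cv2.imwrite("pics/l2.png",o[:,:,::-1])
E
```

```text
time: 7.45
position: [0.5345, 0.0308, 0.08]
orientation: [0.999, -0.054, -0.001, 0.0]
wrist_force: [-0.2, -0.0, -0.8]
grip_width: 0.026
gripper_force: 6.0
```

View pics/l2.png

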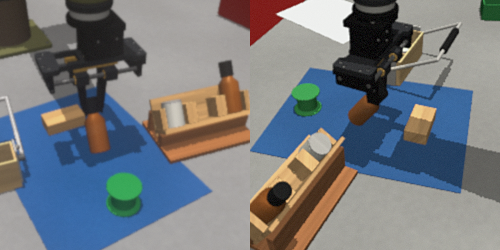

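Bottle A still leans about 35–40° and hangs just above the mat, clear of the block and spool. I'll keep lowering it to contact.

```bash
python3 jog.py '[[0, 0, 0.002, 0], [0, 0, 0.002, 0], [0, 0, 0.001, 0], [0, 0, 0, 0]]' - 5;python3 jog.py '[[0, 0, 0.002, 0], [0, 0, 0.001, 0], [0, 0, 0, 0], [0, 0, 0, 0]]'
```

```text
time: 7.88
position: [0.5347, 0.0308, 0.0752]
orientation: [0.999, -0.054, -0.0, -0.0]
wrist_force: [0.1, -0.4, -2.0]
grip_width: 0.026
gripper_force: 5.0
time: 8.22
position: [0.5352, 0.0307, 0.073]
orientation: [0.999, -0.054, 0.0, 0.0]
wrist_force: [-0.9, -0.1, 1.2]
grip_width: 0.0256
gripper_force: 5.0
```

Contact came at about z = 0.074. Now I'll carry the cap over the foot edge along the arc.

```bash
python3 jog.py '[[0.005, 0, -0.0015, 0], [0.005, 0, -0.0014, 0], [0.005, 0, -0.001, 0], [0.005, 0, -0.0007, 0], [0.005, 0, -0.0004, 0], [0.005, 0, -0.0002, 0], [0.005, 0, 0.0002, 0], [0.005, 0, 0.0004, 0], [0.005, 0, 0.0006, 0], [0.005, 0, 0.0009, 0], [0, 0, 0, 0]]' - 4
python3 - <<'E'
from h import *
a=[arm.camera(n) for n in("scene","side")]
o=np.hstack([a[0][60:310,220:470],a[1][100:350,200:450]])
cv2.imwrite("pics/l3.png",o[:,:,::-1])
E
```

```text
time: 9.13
position: [0.5859, 0.0252, 0.0758]
orientation: [0.999, -0.054, 0.001, -0.0]
wrist_force: [0.9, -0.1, 3.8]
grip_width: 0.0263
gripper_force: 4.0
```

View pics/l3.png

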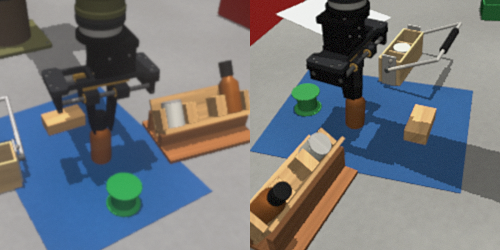

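Bottle A is nearly upright on the mat. I'll finish the stroke, press it flat, release it so it settles, and then re-grip.

```bash
python3 jog.py '[[0.004, 0, 0.001, 0], [0.003, 0, 0.001, 0], [0, 0, 0.001, 0], [0, 0, 0, 0], [0, 0, 0, 0]]'; python3 jog.py '[[0, 0, 0, 0], [0, 0, 0, 0], [0, 0, 0, 0], [0, 0, 0, 0]]' .035
python3 - <<'E'
from h import *
a=[arm.camera(n) for n in("scene","side")]
am=lambda a:((a[:,:,2]>a[:,:,0]*2.0)&(a[:,:,2]>60)&(a[:,:,1]>a[:,:,0]*1.05)&(a[:,:,1]<a[:,:,2]*.65))
L=[]
for im,r in((a[0],(300,170,45,65)),(a[1],(330,180,50,60))):
    im=im[:,:,::-1]
    m=np.zeros(im.shape[:2],bool);x,y,w,h=r;m[y:y+h,x:x+w]=am(im[y:y+h,x:x+w].astype(int))
    ys,xs=np.nonzero(m);mid=[]
    for yy in range(ys.min(),ys.max()+1,3):
        q=xs[ys==yy]
        if len(q): mid.append((yy,q.min(),q.max()))
    print(mid)
E
```

```text
time: 9.65
position: [0.5922, 0.0245, 0.073]
orientation: [0.999, -0.054, 0.001, 0.0]
wrist_force: [1.3, -0.8, 4.0]
grip_width: 0.0256
gripper_force: 4.0
time: 9.98
position: [0.5907, 0.0248, 0.0716]
orientation: [0.999, -0.054, -0.001, -0.0]
wrist_force: [-0.8, 0.0, 0.5]
grip_width: 0.0347
gripper_force: 0.0
[(191, np.int64(327), np.int64(327)), (194, np.int64(315), np.int64(329)), (197, np.int64(315), np.int64(329)), (200, np.int64(313), np.int64(325)), (203, np.int64(313), np.int64(313)), (212, np.int64(324), np.int64(324)), (215, np.int64(314), np.int64(322))]Traceback (most recent call last):
  File "<stdin>", line 9, in <module>
    return umr_minimum(a, axis, None, out, keepdims, initial, where)
ValueError: zero-size array to reduction operation minimum which has no identity
```

```bash
cat >> h.py <<'E'
def axis(im,r,lo=(4,120,35),hi=(16,255,255)):
    hsv=cv2.cvtColor(im,cv2.COLOR_RGB2HSV);m=cv2.inRange(hsv,lo,hi);z=np.zeros_like(m);x,y,w,h=r;z[y:y+h,x:x+w]=m[y:y+h,x:x+w]
    n,l,st,c=cv2.connectedComponentsWithStats(z)
    if n<2: return None
    i=1+st[1:,4].argmax();e=[]
    for yy in range(st[i][1],st[i][1]+st[i][3]):
        q=np.nonzero(l[yy]==i)[0]
        e.append((yy,q.min(),q.max()))
    return st[i],np.array(e)
E
python3 - <<'E'
from h import *
for n,r in(("scene",(290,165,60,75)),("side",(320,170,70,70))):
    im=arm.camera(n);cv2.imwrite(f"pics/{n}r.png",im[:,:,::-1])
    k=axis(im,r)
    print(n,None if k is None else (k[0],k[1][::3].tolist()))
E
```

```text
scene (array([312, 191,  19,  33, 423], dtype=int32), [[191, 326, 327], [194, 315, 329], [197, 315, 330], [200, 312, 329], [203, 313, 329], [206, 313, 329], [209, 314, 328], [212, 315, 327], [215, 315, 326], [218, 316, 326], [221, 319, 325]])
side (array([363, 238,   5,   2,   6], dtype=int32), [[238, 367, 367]])
```

Run:
```python
from h import *
im=cv2.imread("pics/sider.png")[:,:,::-1].copy()
k=axis(im,(280,180,50,60));print(k[0],k[1][::3].tolist())
p=plane("scene",(321.5,223),0);print("bottom front scene",p)
# expected pixels of upright bottle axis at candidate pos
def proj(n,X):
    P_=P[n];c=np.array(P_["R"])@X+P_["t"];return [P_["fx"]*c[0]/c[2]+P_["cx"],P_["fy"]*c[1]/c[2]+P_["cy"]]
for X in([.5925,.0245,.0],[.5925,.0245,.03],[.5925,.0245,.06]):print(X,[np.round(proj(n,np.array(X)),1) for n in("scene","side")])
```

```text
[295 196  19  33 518] [[196, 308, 309], [199, 300, 312], [202, 295, 312], [205, 295, 312], [208, 295, 312], [211, 295, 312], [214, 295, 313], [217, 296, 313], [220, 296, 313], [223, 296, 312], [226, 298, 310]]
bottom front scene [0.5992 0.0202 0.    ]
[0.5925, 0.0245, 0.0] [array([322. , 220.1]), array([301.2, 221.6])]
[0.5925, 0.0245, 0.03] [array([322. , 208.7]), array([300.5, 210.5])]
[0.5925, 0.0245, 0.06] [array([321.9, 196.7]), array([299.7, 198.8])]
```

Bottle A stands upright, with straight edges in both views, at about (0.587, 0.0245). I'll centre on it, re-grip firmly slightly higher, lift, and turn so the fingers close along the carrier's x.

```bash
python3 jog.py '[[-0.0035, 0, -0.004, 0], [0, 0, 0, 0], [0, 0, 0, 0]]' && python3 jog.py '[[0, 0, 0, 0], [0, 0, 0, 0], [0, 0, 0, 0], [0, 0, 0, 0], [0, 0, 0, 0]]' .015 15 && python3 jog.py '[[0, 0, -0.02, 0], [0, 0, -0.03, 0], [0, 0, -0.03, 0], [0, 0, -0.03, 0], [0, 0, 0, -0.122], [0, 0, 0, -0.122], [0, 0, 0, -0.122], [0, 0, 0, -0.122], [0, 0, 0, -0.122], [0, 0, 0, -0.122], [0, 0, 0, -0.122], [0, 0, 0, -0.122], [0, 0, 0, -0.122], [0, 0, 0, -0.122], [0, 0, 0, -0.122], [0, 0, 0, -0.122], [0, 0, 0, -0.122], [0, 0, 0, 0]]'
python3 - <<'E'
from h import *
s=arm.state()
print(rel([.5598,-.1586,s["position"][2]],s),s["position"])
E
```

```text
time: 10.43
position: [0.5883, 0.0251, 0.0772]
orientation: [0.999, -0.054, 0.0, -0.0]
wrist_force: [0.6, -0.9, 0.4]
grip_width: 0.035
gripper_force: 0.0
time: 10.85
position: [0.5882, 0.025, 0.0768]
orientation: [0.999, -0.054, 0.0, 0.0]
wrist_force: [-0.5, -0.4, 1.5]
grip_width: 0.0254
gripper_force: 15.0
time: 12.35
position: [0.5878, 0.0251, 0.186]
orientation: [0.738, 0.675, -0.0, -0.0]
wrist_force: [0.6, 0.2, -1.1]
grip_width: 0.0256
gripper_force: 15.0
(array([-0.1854, -0.0113,  0.    ]), np.float64(1.4807184858055664)) [0.5878 0.0251 0.186 ]
```

```bash
python3 jog.py '[[-0.0309, -0.0019, 0, 0], [-0.0309, -0.0019, 0, 0], [-0.0309, -0.0019, 0, 0], [-0.0309, -0.0019, 0, 0], [-0.0309, -0.0019, 0, 0], [-0.0309, -0.0019, 0, 0], [0, 0, 0.02, 0], [0, 0, 0, 0], [0, 0, 0, 0]]'
python3 - <<'E'
from h import *
s=arm.state();print(s["position"],rel([.5598,-.1586,.0768+.004],s))
def proj(n,X):
    P_=P[n];c=np.array(P_["R"])@X+P_["t"];return [P_["fx"]*c[0]/c[2]+P_["cx"],P_["fy"]*c[1]/c[2]+P_["cy"]]
z0=s["position"][2]-.0768
for n in("scene","side"):
    im=arm.camera(n);cv2.imwrite(f"pics/{n}h.png",im[:,:,::-1])
    e=[proj(n,np.array([s["position"][0],s["position"][1],z0+h])) for h in(0,.03,.06)];print(n,np.round(e,1).tolist())
    k=axis(im,(int(e[1][0])-25,int(e[2][1])-8,50,int(e[0][1]-e[2][1])+22))
    print(k[0],k[1][::4].tolist())
E
```

```text
time: 13.1
position: [0.5585, -0.1582, 0.165]
orientation: [0.74, 0.673, -0.001, -0.002]
wrist_force: [-1.0, -0.8, -0.9]
grip_width: 0.0261
gripper_force: 15.0
[ 0.5585 -0.1582  0.165 ] (array([-0.0004,  0.0016,  0.0842]), np.float64(1.476134392501244))
scene [[215.2, 203.4], [211.6, 189.6], [207.7, 174.9]]
[195 172  30  40 793] [[172, 208, 215], [176, 195, 217], [180, 195, 216], [184, 196, 217], [188, 197, 218], [192, 199, 219], [196, 200, 218], [200, 201, 221], [204, 202, 224], [208, 203, 221]]
side [[343.9, 144.9], [344.2, 133.0], [344.4, 120.6]]
[337 116  17  33 511] [[116, 340, 348], [120, 337, 353], [124, 337, 353], [128, 337, 353], [132, 337, 353], [136, 337, 353], [140, 337, 353], [144, 337, 351], [148, 340, 343]]
```

Run:
```python
from h import *
s=arm.state();im=arm.camera("wrist")
p=arm.camera_params("wrist");T=np.array(p["T_tool_cam"])
def tp(X):
    c=np.linalg.inv(T)@np.r_[X,1];return np.round([p["fx"]*c[0]/c[2]+p["cx"],p["fy"]*c[1]/c[2]+p["cy"]],1)
for dx in(.014,.017,.02,.023): print(dx,tp([dx,0,.0768]),tp([0,.02,.0768]),tp([0,-.02,.0768]))
k=axis(im,(230,60,180,180));print(k[0],k[1][:90:6].tolist())
cr=im[120:300,200:440];cr=cv2.resize(cr,None,fx=3,fy=3);cv2.imwrite("pics/wh.png",cr[:,:,::-1])
```

```text
0.014 [318.6 194. ] [340.1 208.5] [297.2 208.5]
0.017 [318.6 190.9] [340.1 208.5] [297.2 208.5]
0.02 [318.6 187.7] [340.1 208.5] [297.2 208.5]
0.023 [318.6 184.5] [340.1 208.5] [297.2 208.5]
[ 295  192   50   48 1663] [[192, 316, 325], [198, 305, 334], [204, 300, 339], [210, 298, 341], [216, 297, 342], [222, 296, 343], [228, 295, 344], [234, 300, 339]]
```

View pics/wh.png

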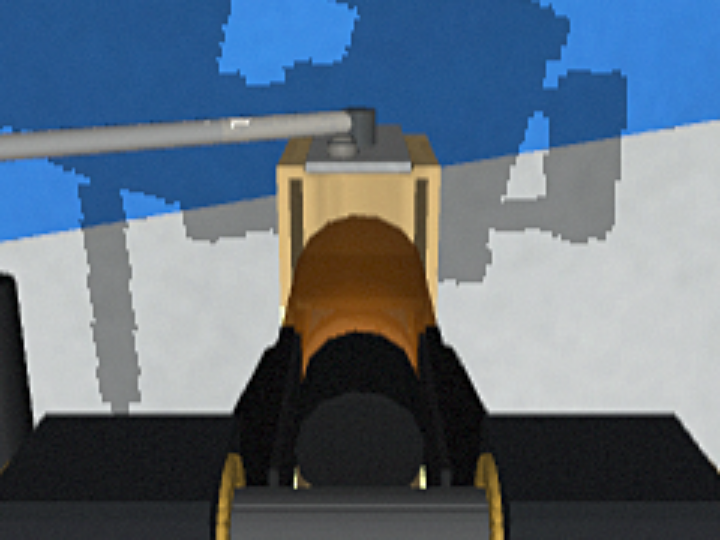

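The picture shows the bottle hanging over the end cell. The foot's front edge is at full-image row 192, and the carrier's end rim corners are at about (292.7,165.7) and (346.7,165.7).

Run:
```python
from h import *
s=arm.state();R=Ro.from_quat(s["orientation"]).as_matrix()
for n,uv,z in(("L",(292.7,165.7),.066),("R",(346.7,165.7),.066),("foot",(320,191.5),s["position"][2]-.0768)):
    w=wplane(uv,z,s);print(n,w,R.T@(w-s["position"]))
print(rel([.5598,-.1586,.0808],s))
```

```text
L [ 0.5383 -0.1197  0.066 ] [ 0.036  -0.0254  0.1013]
R [ 0.5909 -0.1245  0.066 ] [0.036  0.0274 0.1014]
foot [ 0.563  -0.1416  0.0906] [0.0164 0.0012 0.0768]
(array([-0.0008, -0.0004,  0.0866]), np.float64(1.4791238861493772))
```

The tan strip at row 166 is the end wall's outer face. The rim itself, at row 175, lies where expected. The foot axis is about 3.5 mm behind the TCP in tool x, so I'll shift +3 mm and lower in stages.

```bash
python3 jog.py '[[0.003, 0, 0, 0], [0, 0, 0.01, 0], [0, 0, 0.01, 0], [0, 0, 0.01, 0], [0, 0, 0.005, 0], [0, 0, 0, 0], [0, 0, 0, 0]]' && python3 jog.py '[[0, 0, 0.01, 0], [0, 0, 0.01, 0], [0, 0, 0.01, 0], [0, 0, 0, 0], [0, 0, 0, 0]]'
```

```text
time: 13.83
position: [0.5595, -0.1554, 0.1307]
orientation: [0.739, 0.674, -0.0, -0.001]
wrist_force: [0.0, -1.4, -0.6]
grip_width: 0.0257
gripper_force: 15.0
time: 14.25
position: [0.5591, -0.1553, 0.1002]
orientation: [0.739, 0.674, -0.001, -0.001]
wrist_force: [0.7, 0.3, -1.2]
grip_width: 0.0259
gripper_force: 15.0
```

Entered cleanly with no side forces. I'll lower to the floor.

```bash
python3 jog.py '[[0, 0, 0.007, 0], [0, 0, 0.006, 0], [0, 0, 0.003, 0], [0, 0, 0, 0]]' && python3 jog.py '[[0, 0, 0.002, 0], [0, 0, 0.001, 0], [0, 0, 0, 0], [0, 0, 0, 0]]'
```

```text
time: 14.58
position: [0.5594, -0.1553, 0.0845]
orientation: [0.739, 0.674, -0.0, -0.001]
wrist_force: [0.1, -1.2, -1.5]
grip_width: 0.0254
gripper_force: 15.0
time: 14.92
position: [0.5602, -0.1556, 0.0829]
orientation: [0.739, 0.674, 0.0, 0.0]
wrist_force: [0.3, 0.8, -1.2]
grip_width: 0.0253
gripper_force: 15.0
```

```bash
python3 jog.py '[[0, 0, 0.002, 0], [0, 0, 0.001, 0], [0, 0, 0, 0], [0, 0, 0, 0]]'
```

```text
time: 15.25
position: [0.5606, -0.1557, 0.0808]
orientation: [0.739, 0.674, 0.0, 0.001]
wrist_force: [-1.7, 0.1, 5.3]
grip_width: 0.0257
gripper_force: 15.0
```

Floor contact came at the predicted height. I'll release bottle A, rise, and go for bottle B.

```bash
python3 jog.py '[[0, 0, 0, 0], [0, 0, 0, 0], [0, 0, 0, 0], [0, 0, 0, 0]]' .045 && python3 jog.py '[[0, 0, -0.02, 0], [0, 0, -0.03, 0], [0, 0, -0.04, 0], [0, 0, -0.04, 0], [0, 0, 0, 0.122], [0, 0, 0, 0.122], [0, 0, 0, 0.122], [0, 0, 0, 0.122], [0, 0, 0, 0.122], [0, 0, 0, 0.122], [0, 0, 0, 0.122], [0, 0, 0, 0.122], [0, 0, 0, 0.122], [0, 0, 0, 0.122], [0, 0, 0, 0.122], [0, 0, 0, 0.122], [0, 0, 0, 0.122]]' && python3 jog.py '[[-0.0031, -0.0359, 0, 0], [-0.0031, -0.0359, 0, 0], [-0.0031, -0.0359, 0, 0], [-0.0031, -0.0359, 0, 0], [-0.0031, -0.0359, 0, 0], [-0.0031, -0.0359, 0, 0], [-0.0031, -0.0359, 0, 0], [-0.0031, -0.0359, 0, 0], [-0.0031, -0.0359, 0, 0], [-0.0031, -0.0359, 0, 0], [-0.0031, -0.0359, 0, 0], [-0.0031, -0.0359, 0, 0], [-0.0031, -0.0359, 0, 0], [0, 0, 0, 0], [0, 0, 0, 0]]'
python3 - <<'E'
from h import *
P_=[arm.state()]
for n in("scene","side"): 
    im=arm.camera(n);cv2.imwrite(f"pics/{n}p.png",im[:,:,::-1]);P_.append(arm.state())
    b=blobs(im[:,:,::-1],*((405,115,60,45) if n=="scene" else (205,265,60,50)),dark);print(n,[(c,st) for c,st in b])
for s in P_: print(rel([.5703,.3133,.0996],s))
E
```

```text
time: 15.58
position: [0.5598, -0.1555, 0.0792]
orientation: [0.739, 0.674, -0.0, -0.0]
wrist_force: [-1.0, 0.1, -0.4]
grip_width: 0.0436
gripper_force: 0.0
time: 17.0
position: [0.5599, -0.1555, 0.2093]
orientation: [0.998, -0.057, -0.0, -0.0]
wrist_force: [0.1, 0.1, -0.1]
grip_width: 0.0449
gripper_force: 0.0
time: 18.25
position: [0.5693, 0.3143, 0.209]
orientation: [0.999, -0.052, -0.0, 0.0]
wrist_force: [-0.8, -0.3, 0.8]
grip_width: 0.0453
gripper_force: 0.0
scene [(array([445.4759, 128.5517]), array([440, 122,  12,  15, 145], dtype=int32))]
side [(array([229.0118, 293.7092]), array([217, 282,  25,  25, 423], dtype=int32))]
(array([0.0011, 0.0008, 0.1094]), np.float64(-0.10419272586814592))
(array([ 0.0008, -0.0005,  0.1095]), np.float64(-0.10589086666580752))
(array([ 0.0005, -0.0013,  0.1096]), np.float64(-0.10723939407273651))
```

```bash
python3 jog.py '[[0.001, 0, 0.02, 0], [0, 0, 0.03, 0], [0, 0, 0.03, 0], [0, 0, 0.015, 0], [0, 0, 0.007, 0], [0, 0, 0.003, 0], [0, 0, 0, 0], [0, 0, 0, 0]]'; python3 -c "
from h import *
print(rel([.5703,.3133,.0996]))"
```

```text
time: 19.02
position: [0.5721, 0.3129, 0.1067]
orientation: [0.999, -0.054, 0.001, -0.001]
wrist_force: [-0.6, -0.1, 0.4]
grip_width: 0.0449
gripper_force: 0.0
(array([-0.0019, -0.0002,  0.0071]), np.float64(-0.10761437802760404))
```

```bash
python3 jog.py '[[-0.002, 0, 0.004, 0], [0, 0, 0.003, 0], [0, 0, 0, 0]]' && python3 jog.py '[[0, 0, 0, 0], [0, 0, 0, 0], [0, 0, 0, 0], [0, 0, 0, 0], [0, 0, 0, 0]]' 0.015 8 && python3 jog.py '[[0, 0, -0.005, 0], [0, 0, -0.01, 0], [0, 0, -0.015, 0], [0, 0, -0.015, 0], [0, 0, -0.015, 0], [0, 0, -0.015, 0], [0, 0, -0.015, 0], [0, 0, -0.015, 0], [0, 0, -0.015, 0], [0, 0, -0.015, 0], [0, 0, 0, 0], [0, 0, 0, 0]]'; python3 -c "
from h import *
s=arm.state();print(rel([.535,.03,s['position'][2]],s))"
```

```text
time: 19.27
position: [0.5688, 0.313, 0.0978]
orientation: [0.999, -0.053, 0.0, -0.0]
wrist_force: [-0.5, -0.6, 0.1]
grip_width: 0.045
gripper_force: 0.0
time: 19.68
position: [0.569, 0.3129, 0.0979]
orientation: [0.999, -0.054, 0.0, -0.0]
wrist_force: [-0.0, 0.2, -0.0]
grip_width: 0.0261
gripper_force: 8.0
time: 20.68
position: [0.5695, 0.3131, 0.2343]
orientation: [0.999, -0.054, 0.001, -0.001]
wrist_force: [-0.9, 0.9, -1.5]
grip_width: 0.0256
gripper_force: 8.0
(array([-0.004 ,  0.2852, -0.0004]), np.float64(-0.10725320873929471))
```

```bash
python3 jog.py '[[-0.0005, 0.0357, 0, 0], [-0.0005, 0.0357, 0, 0], [-0.0005, 0.0357, 0, 0], [-0.0005, 0.0357, 0, 0], [-0.0005, 0.0357, 0, 0], [-0.0005, 0.0357, 0, 0], [-0.0005, 0.0357, 0, 0], [-0.0005, 0.0357, 0, 0], [0, 0, 0.03, 0], [0, 0, 0.03, 0], [0, 0, 0.03, 0], [0, 0, 0.03, 0], [0, 0, 0.02, 0], [0, 0, 0.01, 0], [0, 0, 0.007, 0], [0, 0, 0, 0], [0, 0, 0, 0]]' - 6
python3 - <<'E'
from h import *
s=arm.state();print(rel([.535,.03,.066],s))
for n,r in(("scene",(280,150,70,90)),("side",(270,150,80,90))):
    im=arm.camera(n);cv2.imwrite(f"pics/{n}b.png",im[:,:,::-1]);k=axis(im,r);print(n,k[0],k[1][::4].tolist())
E
```

```text
time: 22.1
position: [0.5349, 0.0294, 0.0764]
orientation: [0.999, -0.054, 0.0, -0.0]
wrist_force: [0.4, -0.6, -0.9]
grip_width: 0.0258
gripper_force: 6.0
(array([-0.    , -0.0006,  0.0104]), np.float64(-0.10714793027466124))
scene [305 172  25  41 694] [[172, 316, 318], [176, 308, 321], [180, 306, 324], [184, 306, 324], [188, 307, 325], [192, 308, 326], [196, 309, 327], [200, 310, 327], [204, 310, 328], [208, 311, 329], [212, 313, 319]]
side [296 192  28  30 474] [[192, 311, 314], [196, 307, 316], [200, 304, 317], [204, 300, 320], [208, 297, 321], [212, 296, 317], [216, 298, 313], [220, 302, 309]]
```

```bash
python3 jog.py '[[0, 0, 0.004, 0], [0, 0, 0.003, 0], [0, 0, 0, 0], [0, 0, 0, 0]]' - 5;python3 jog.py '[[0, 0, 0.002, 0], [0, 0, 0.001, 0], [0, 0, 0, 0], [0, 0, 0, 0]]'
```

```text
time: 22.53
position: [0.5342, 0.0294, 0.0686]
orientation: [0.999, -0.054, -0.0, 0.0]
wrist_force: [0.4, -0.1, -2.0]
grip_width: 0.026
gripper_force: 5.0
time: 22.87
position: [0.5343, 0.0293, 0.0656]
orientation: [0.999, -0.054, -0.0, 0.0]
wrist_force: [-0.4, 0.7, -1.3]
grip_width: 0.026
gripper_force: 5.0
```

```bash
python3 jog.py '[[0, 0, 0.002, 0], [0, 0, 0.001, 0], [0, 0, 0, 0], [0, 0, 0, 0]]'
```

```text
time: 23.2
position: [0.5348, 0.0293, 0.0637]
orientation: [0.999, -0.054, 0.0, 0.0]
wrist_force: [-2.3, -0.5, 5.2]
grip_width: 0.0259
gripper_force: 5.0
```

```bash
python3 jog.py '[[0.005, 0, -0.0021, 0], [0.005, 0, -0.0016, 0], [0.005, 0, -0.0013, 0], [0.005, 0, -0.0011, 0], [0.005, 0, -0.0007, 0], [0.005, 0, -0.0005, 0], [0.005, 0, -0.0002, 0], [0.005, 0, 0.0001, 0], [0.005, 0, 0.0004, 0], [0.005, 0, 0.0006, 0], [0.003, 0, 0.0009, 0], [0, 0, 0, 0]]' - 4; python3 jog.py '[[0, 0, 0.001, 0], [0, 0, 0.001, 0], [0, 0, 0, 0], [0, 0, 0, 0]]'
python3 - <<'E'
from h import *
for n,r in(("scene",(280,170,70,70)),("side",(270,170,60,70))):
    im=arm.camera(n);cv2.imwrite(f"pics/{n}b2.png",im[:,:,::-1]);k=axis(im,r);print(n,k[0],k[1][::4].tolist())
E
```

```text
time: 24.2
position: [0.5876, 0.0236, 0.068]
orientation: [0.999, -0.054, -0.0, 0.0]
wrist_force: [0.6, -0.2, -1.2]
grip_width: 0.026
gripper_force: 4.2
time: 24.53
position: [0.5871, 0.0237, 0.0666]
orientation: [0.999, -0.054, 0.0, -0.0]
wrist_force: [-0.0, -0.1, 0.9]
grip_width: 0.0261
gripper_force: 4.2
scene [315 193  23  42 734] [[193, 326, 328], [197, 316, 331], [201, 315, 333], [205, 315, 333], [209, 316, 334], [213, 316, 335], [217, 317, 336], [221, 318, 336], [225, 318, 337], [229, 319, 337], [233, 321, 332]]
side [278 190  25  31 415] [[190, 289, 289], [194, 287, 292], [198, 285, 293], [202, 283, 299], [206, 281, 300], [210, 278, 298], [214, 279, 295], [218, 282, 293]]
```

Bottle B's foot slid instead of pivoting, because my arc lifted it off the mat. I'll go back and repeat with a steadier press and a lighter grip.

```bash
python3 jog.py '[[0, 0, -0.01, 0], [-0.028, 0, 0, 0], [-0.028, 0, 0, 0], [0, 0, 0.007, 0], [0, 0, 0.002, 0], [0, 0, 0, 0], [0, 0, 0, 0]]'; python3 jog.py '[[0, 0, 0.002, 0], [0, 0, 0.001, 0], [0, 0, 0, 0], [0, 0, 0, 0]]' - 3.5
```

```text
time: 25.22
position: [0.5325, 0.0296, 0.0678]
orientation: [0.999, -0.054, 0.001, -0.0]
wrist_force: [-0.4, -0.2, -0.1]
grip_width: 0.0259
gripper_force: 5.0
time: 25.55
position: [0.5341, 0.0295, 0.0669]
orientation: [0.999, -0.054, 0.002, 0.0]
wrist_force: [-2.0, 0.3, 9.8]
grip_width: 0.0262
gripper_force: 6.6
```

```bash
python3 jog.py '[[0.005, 0, -0.001, 0], [0.005, 0, -0.0012, 0], [0.005, 0, -0.001, 0], [0, 0, 0, 0]]'; python3 jog.py '[[0.005, 0, -0.0007, 0], [0.005, 0, -0.0004, 0], [0.005, 0, -0.0002, 0], [0, 0, 0, 0]]'
python3 - <<'E'
from h import *
for n,r in(("scene",(280,170,70,70)),("side",(270,170,60,70))):
    im=arm.camera(n);k=axis(im,r);print(n,k[0],k[1][::4].tolist())
E
```

```text
time: 25.88
position: [0.5484, 0.0278, 0.0685]
orientation: [0.999, -0.054, 0.001, -0.0]
wrist_force: [-0.2, -0.3, 7.1]
grip_width: 0.026
gripper_force: 4.2
time: 26.22
position: [0.5616, 0.0263, 0.068]
orientation: [0.999, -0.054, -0.0, 0.0]
wrist_force: [-0.3, -0.3, -0.1]
grip_width: 0.0258
gripper_force: 3.4
scene [309 187  18  32 444] [[187, 323, 325], [191, 309, 326], [195, 310, 326], [199, 310, 326], [203, 310, 326], [207, 311, 324], [211, 312, 323], [215, 313, 321]]
side [300 197  19  33 480] [[197, 303, 303], [201, 300, 318], [205, 300, 318], [209, 300, 318], [213, 300, 318], [217, 300, 318], [221, 300, 317], [225, 301, 317], [229, 308, 309]]
```

Bottle B is upright now: its side edges sit at 300–318 on every row. I'll press lightly, release, and re-measure.

```bash
python3 jog.py '[[0, 0, 0.001, 0], [0, 0, 0.001, 0], [0, 0, 0, 0], [0, 0, 0, 0]]'; python3 jog.py '[[0, 0, 0, 0], [0, 0, 0, 0], [0, 0, 0, 0], [0, 0, 0, 0]]' .035
python3 - <<'E'
from h import *
def proj(n,X):
    P_=P[n];c=np.array(P_["R"])@X+P_["t"];return np.round([P_["fx"]*c[0]/c[2]+P_["cx"],P_["fy"]*c[1]/c[2]+P_["cy"]],1)
for n,r in(("scene",(280,170,70,70)),("side",(270,170,60,70))):
    im=arm.camera(n);k=axis(im,r);print(n,k[0],k[1][::4].tolist())
    print([proj(n,np.array([x,.026,.03])).tolist() for x in(.56,.57,.58)])
s=arm.state();im=arm.camera("wrist");k=axis(im,(230,60,180,180));print(s["position"],k[0],k[1][:30:4].tolist())
e=k[1];u=e[0][1:].mean();w=wplane((u,k[0][1]),0,s);print("foot front",w,"axis x",w[0]-.02)
E
```

```text
time: 26.65
position: [0.5619, 0.0264, 0.0675]
orientation: [0.999, -0.054, 0.001, 0.0]
wrist_force: [0.8, -0.3, 3.5]
grip_width: 0.0257
gripper_force: 4.3
time: 26.98
position: [0.5604, 0.0265, 0.0659]
orientation: [0.999, -0.054, -0.001, -0.0]
wrist_force: [0.6, 0.5, -0.7]
grip_width: 0.0348
gripper_force: 0.0
scene [309 188  19  32 429] [[188, 311, 325], [192, 309, 327], [196, 310, 326], [200, 311, 326], [204, 310, 326], [208, 312, 325], [212, 314, 324], [216, 315, 324]]
[[315.3, 198.4], [317.5, 201.4], [319.8, 204.5]]
side [299 198  20  32 449] [[198, 301, 315], [202, 299, 317], [206, 300, 317], [210, 300, 317], [214, 300, 317], [218, 300, 317], [222, 301, 318], [226, 301, 316]]
[[315.2, 214.2], [310.5, 213.2], [305.9, 212.2]]
[0.5607 0.0265 0.0662] [ 291  176   58   61 1976] [[176, 316, 323], [180, 307, 333], [184, 302, 337], [188, 300, 339], [192, 298, 341], [196, 297, 342], [200, 295, 344], [204, 294, 345]]
foot front [0.5943 0.0228 0.    ] axis x 0.5743089238496124
```

Three views agree: the axis is at x ≈ 0.574. I'll centre, re-grip, lift, turn, and go to the other cell.

```bash
python3 jog.py '[[0.0065, 0, -0.005, 0], [0.007, 0, -0.005, 0], [0, 0, 0, 0], [0, 0, 0, 0]]' && python3 jog.py '[[0, 0, 0, 0], [0, 0, 0, 0], [0, 0, 0, 0], [0, 0, 0, 0], [0, 0, 0, 0]]' .015 15 && python3 jog.py '[[0, 0, -0.02, 0], [0, 0, -0.03, 0], [0, 0, -0.035, 0], [0, 0, -0.035, 0], [0, 0, -0.035, 0], [0, 0, 0, -0.122], [0, 0, 0, -0.122], [0, 0, 0, -0.122], [0, 0, 0, -0.122], [0, 0, 0, -0.122], [0, 0, 0, -0.122], [0, 0, 0, -0.122], [0, 0, 0, -0.122], [0, 0, 0, -0.122], [0, 0, 0, -0.122], [0, 0, 0, -0.122], [0, 0, 0, -0.122], [0, 0, 0, -0.122], [0, 0, 0, 0]]'
python3 - <<'E'
from h import *
s=arm.state()
print(rel([.5506,-.2582,s["position"][2]],s),s["position"])
E
```

```text
time: 27.47
position: [0.5759, 0.0249, 0.0778]
orientation: [0.999, -0.054, 0.001, -0.0]
wrist_force: [-0.5, -0.2, 0.0]
grip_width: 0.0351
gripper_force: 0.0
time: 27.88
position: [0.5744, 0.025, 0.0765]
orientation: [0.999, -0.054, -0.0, 0.0]
wrist_force: [0.2, -0.2, -0.7]
grip_width: 0.0258
gripper_force: 15.0
time: 29.47
position: [0.5742, 0.0251, 0.2311]
orientation: [0.738, 0.675, -0.0, -0.0]
wrist_force: [0.6, -0.2, -0.7]
grip_width: 0.0258
gripper_force: 15.0
(array([-0.2843,  0.0019, -0.    ]), np.float64(1.4807663031891314)) [0.5742 0.0251 0.2311]
```

```bash
python3 jog.py '[[-0.0355, 0.0002, 0, 0], [-0.0355, 0.0002, 0, 0], [-0.0355, 0.0002, 0, 0], [-0.0355, 0.0002, 0, 0], [-0.0355, 0.0002, 0, 0], [-0.0355, 0.0002, 0, 0], [-0.0355, 0.0002, 0, 0], [-0.0355, 0.0002, 0, 0], [0, 0, 0.03, 0], [0, 0, 0.025, 0], [0, 0, 0, 0], [0, 0, 0, 0]]'
python3 - <<'E'
from h import *
s=arm.state();im=arm.camera("wrist");cv2.imwrite("pics/wh2.png",im[:,:,::-1])
k=axis(im,(230,150,180,90));R=Ro.from_quat(s["orientation"]).as_matrix()
print(s["position"],k[0],k[1][:40:4].tolist())
e=k[1]
w=wplane((e[1][1:].mean(),k[0][1]),s["position"][2]-.0770,s);print("foot front tool",R.T@(w-s["position"]))
print(rel([.5506,-.2582,.081],s))
for c,st in blobs(im[:,:,::-1],230,0,180,170,dark,60): print("dark",c,st)
w=wplane((319.4,0),.0,s)
E
```

```text
time: 30.47
position: [0.5488, -0.2573, 0.1746]
orientation: [0.74, 0.673, -0.001, -0.002]
wrist_force: [0.7, 0.5, -0.1]
grip_width: 0.0257
gripper_force: 15.0
[ 0.5488 -0.2573  0.1746] [ 294  188   52   52 1644] [[188, 318, 322], [192, 307, 332], [196, 303, 336], [200, 300, 339], [204, 299, 340], [208, 298, 341], [212, 297, 342], [216, 296, 343], [220, 295, 344], [224, 294, 345]]
foot front tool [0.0196 0.0008 0.077 ]
(array([-0.0009,  0.0023,  0.0936]), np.float64(1.4765639511432496))
dark [320.6312  99.1436] [307  77  32  35 404]
```

```bash
python3 - <<'E'
from h import *
s=arm.state();print(s["position"],rel([.5506,-.2582,.081],s),"A cap",wplane((322.5,94.5),.0935,s),"want .5598 -.1586")
E
python3 jog.py '[[-0.0005, 0.001, 0, 0], [0, 0, 0.01, 0], [0, 0, 0.015, 0], [0, 0, 0.015, 0], [0, 0, 0.005, 0], [0, 0, 0, 0], [0, 0, 0, 0]]' && python3 jog.py '[[0, 0, 0.01, 0], [0, 0, 0.01, 0], [0, 0, 0.008, 0], [0, 0, 0, 0], [0, 0, 0, 0]]'
```

```text
[ 0.5501 -0.2577  0.1768] (array([-0.0005,  0.0006,  0.0958]), np.float64(1.4775117421325386)) A cap [ 0.5626 -0.1585  0.0935] want .5598 -.1586
time: 31.1
position: [0.5514, -0.2585, 0.1323]
orientation: [0.739, 0.674, 0.0, 0.0]
wrist_force: [0.4, -0.3, -1.4]
grip_width: 0.0255
gripper_force: 15.0
time: 31.52
position: [0.5505, -0.2582, 0.1025]
orientation: [0.739, 0.674, -0.0, -0.001]
wrist_force: [0.6, -0.5, -1.1]
grip_width: 0.0255
gripper_force: 15.0
```

```bash
python3 jog.py '[[0, 0, 0.008, 0], [0, 0, 0.006, 0], [0, 0, 0.004, 0], [0, 0, 0.002, 0], [0, 0, 0, 0], [0, 0, 0, 0]]' && python3 jog.py '[[0, 0, 0.002, 0], [0, 0, 0.001, 0], [0, 0, 0, 0], [0, 0, 0, 0]]'
```

```text
time: 32.02
position: [0.5511, -0.2585, 0.0836]
orientation: [0.739, 0.674, -0.0, -0.0]
wrist_force: [0.8, 0.4, -2.4]
grip_width: 0.0258
gripper_force: 15.0
time: 32.35
position: [0.5511, -0.2585, 0.0808]
orientation: [0.739, 0.674, 0.0, 0.0]
wrist_force: [0.1, 0.2, -1.6]
grip_width: 0.0255
gripper_force: 15.0
```

```bash
python3 jog.py '[[0, 0, 0.001, 0], [0, 0, 0.001, 0], [0, 0, 0, 0], [0, 0, 0, 0]]'
```

```text
time: 32.68
position: [0.5515, -0.2588, 0.0805]
orientation: [0.739, 0.674, 0.0, 0.0]
wrist_force: [-2.3, 0.9, 5.2]
grip_width: 0.0262
gripper_force: 15.0
```

Bottle B is on the floor of its cell. I'll release, rise, and go to the handle bar.

```bash
python3 jog.py '[[0, 0, 0, 0], [0, 0, 0, 0], [0, 0, 0, 0], [0, 0, 0, 0]]' .05 && python3 jog.py '[[0, 0, -0.02, 0], [0, 0, -0.03, 0], [0, 0, -0.03, 0], [0, 0, -0.03, 0], [0, 0, -0.02, 0], [0, 0, 0, 0]]'
python3 - <<'E'
from h import *
s=arm.state();print(s["position"],rel([.4425,-.199,.0792],s))
im=arm.camera("wrist");cv2.imwrite("pics/wc.png",im[:,:,::-1])
for n in("scene","side"):
    im=arm.camera(n);cv2.imwrite(f"pics/{n}c.png",im[:,:,::-1])
    r=[(140,140,110,110),(310,85,80,80)][n=="side"]
    for c,st in blobs(im[:,:,::-1],*r,dark,25): print(n,c,st)
def proj(n,X):
    P_=P[n];c=np.array(P_["R"])@X+P_["t"];return np.round([P_["fx"]*c[0]/c[2]+P_["cx"],P_["fy"]*c[1]/c[2]+P_["cy"]],1)
for X in([.5598,-.1586,.0935],[.5506,-.2582,.0935],[.4425,-.199,.0982]): print(X,[proj(n,np.array(X)) for n in("scene","side")])
E
```

```text
time: 33.02
position: [0.551, -0.2585, 0.0785]
orientation: [0.739, 0.674, -0.0, -0.0]
wrist_force: [0.3, -0.4, -0.4]
grip_width: 0.0462
gripper_force: 0.0
time: 33.52
position: [0.5537, -0.26, 0.2151]
orientation: [0.739, 0.674, 0.002, 0.005]
wrist_force: [-0.0, 0.4, 1.1]
grip_width: 0.0496
gripper_force: 0.0
[ 0.5537 -0.26    0.2151] (array([ 0.0511, -0.1176,  0.1346]), np.float64(1.4787429770377203))
scene [178.5381 167.5722] [150 159  56  18 381]
scene [151.1651 217.4206] [141 207  21  22 321]
scene [214.6034 202.1931] [206 192  18  22 290]
side [365.7782  89.6576] [342  85  43  12 257]
side [343.5769 143.2756] [339 136  11  16 156]
side [359.4245 124.4532] [355 117  10  16 139]
[0.5598, -0.1586, 0.0935] [array([214.5, 201.5]), array([343.5, 142.6])]
[0.5506, -0.2582, 0.0935] [array([150.9, 216.3]), array([359.3, 123.8])]
[0.4425, -0.199, 0.0982] [array([177.1, 168.1]), array([399.1, 140.3])]
```

Both caps project within 1 px of where standing bottles should be, and the handle hasn't moved. Now I'll grip the bar.

```bash
python3 jog.py '[[0.0128, -0.0294, 0, 0], [0.0128, -0.0294, 0, 0], [0.0128, -0.0294, 0, 0], [0.0128, -0.0294, 0, 0], [0, 0, 0.03, 0], [0, 0, 0.03, 0], [0, 0, 0.03, 0], [0, 0, 0.02, 0], [0, 0, 0.012, 0], [0, 0, 0.006, 0], [0, 0, 0, 0], [0, 0, 0, 0]]'; python3 -c "
from h import *
print(rel([.4425,-.199,.0792]))"
```

```text
time: 34.67
position: [0.439, -0.1969, 0.081]
orientation: [0.739, 0.674, -0.0, 0.0]
wrist_force: [0.6, 0.3, 0.5]
grip_width: 0.0503
gripper_force: 0.0
(array([-0.0017,  0.0037,  0.0018]), np.float64(1.478796369721313))
```

```bash
python3 jog.py '[[0, 0.0035, 0.001, 0], [0, 0, 0, 0], [0, 0, 0, 0]]' && python3 jog.py '[[0, 0, 0, 0], [0, 0, 0, 0], [0, 0, 0, 0], [0, 0, 0, 0], [0, 0, 0, 0], [0, 0, 0, 0]]' .01 25
python3 - <<'E'
from h import *
s=arm.state();p=s["position"]
ex=np.array([np.cos(.093),-np.sin(.093)]);d=(p[:2]-[.5552,-.2084])
x=d@ex;z=p[2]+.019-.046;print(x,z,np.hypot(x,z),np.arctan2(z,-x),s["wrist_force"])
th=np.arctan2(z,-x);A=np.linspace(th,1.6,13);r=.125
q=np.stack([-r*np.cos(A),r*np.sin(A)],1);print(np.c_[A[1:],np.diff(q,axis=0)])
E
```

```text
time: 34.92
position: [0.4432, -0.1975, 0.081]
orientation: [0.739, 0.674, 0.0, 0.001]
wrist_force: [-0.5, 0.2, -0.2]
grip_width: 0.0499
gripper_force: 0.0
time: 35.42
position: [0.443, -0.1971, 0.0797]
orientation: [0.739, 0.674, 0.001, 0.001]
wrist_force: [2.9, 0.1, -1.7]
grip_width: 0.0174
gripper_force: 25.0
-0.11272450535885208 0.05271989941913523 0.12444356915148973 0.43746552459125015 [ 2.8856  0.1308 -1.7117]
[[0.5343 0.0057 0.0107]
 [0.6312 0.0067 0.0101]
 [0.7281 0.0076 0.0094]
 [0.825  0.0085 0.0086]
 [0.9219 0.0093 0.0078]
 [1.0187 0.01   0.0068]
 [1.1156 0.0106 0.0058]
 [1.2125 0.0111 0.0048]
 [1.3094 0.0115 0.0037]
 [1.4062 0.0118 0.0026]
 [1.5031 0.012  0.0014]
 [1.6    0.0121 0.0002]]
```

The bar is gripped at radius 124 mm, angle 0.44. I'll swing it along the arc in two halves.

```bash
python3 jog.py '[[0, 0.0028, -0.0054, 0], [0, 0.0029, -0.0053, 0], [0, 0.0033, -0.0051, 0], [0, 0.0034, -0.005, 0], [0, 0.0038, -0.0047, 0], [0, 0.0038, -0.0047, 0], [0, 0.0042, -0.0043, 0], [0, 0.0043, -0.0043, 0], [0, 0.0046, -0.0039, 0], [0, 0.0047, -0.0039, 0], [0, 0, 0, 0]]'
python3 - <<'E'
from h import *
s=arm.state();p=s["position"]
ex=np.array([np.cos(.093),-np.sin(.093)]);d=(p[:2]-[.5552,-.2084])
x=d@ex;z=p[2]+.019-.046;print(x,z,np.hypot(x,z),np.arctan2(z,-x),s["wrist_force"])
E
```

```text
time: 36.33
position: [0.4798, -0.2005, 0.1285]
orientation: [0.739, 0.674, -0.001, -0.001]
wrist_force: [-7.5, 1.0, 6.4]
grip_width: 0.0175
gripper_force: 25.0
-0.07583776810421423 0.10147681075994137 0.12668429339518583 0.9289992341134617 [-7.4574  0.9531  6.3774]
```

```bash
python3 jog.py '[[0, 0.005, -0.0035, 0], [0, 0.005, -0.0034, 0], [0, 0.0053, -0.003, 0], [0, 0.0053, -0.0029, 0], [0, 0.0055, -0.0024, 0], [0, 0.0056, -0.0024, 0], [0, 0.0057, -0.002, 0], [0, 0.0058, -0.0018, 0], [0, 0.0059, -0.0013, 0], [0, 0.0059, -0.0013, 0], [0, 0.006, -0.0007, 0], [0, 0.006, -0.0007, 0], [0, 0.003, 0, 0], [0, 0, 0, 0], [0, 0, 0, 0]]'
python3 - <<'E'
from h import *
s=arm.state();p=s["position"]
ex=np.array([np.cos(.093),-np.sin(.093)]);d=(p[:2]-[.5552,-.2084])
x=d@ex;z=p[2]+.019-.046;print(x,z,np.hypot(x,z),np.arctan2(z,-x),s["wrist_force"])
E
```

```text
time: 37.58
position: [0.5511, -0.2075, 0.153]
orientation: [0.739, 0.674, 0.001, 0.002]
wrist_force: [1.4, -2.8, 5.3]
grip_width: 0.0173
gripper_force: 25.0
-0.004178008975800888 0.12597491454792015 0.12604417818510166 1.5376430744805434 [ 1.3879 -2.7873  5.2678]
```

```bash
python3 jog.py '[[0, 0.003, 0, 0], [0, 0.002, 0, 0], [0, 0, 0, 0]]' && python3 jog.py '[[0, 0, 0, 0], [0, 0, 0, 0], [0, 0, 0, 0], [0, 0, 0, 0], [0, 0, 0, 0]]' .05 && python3 jog.py '[[0, -0.004, -0.01, 0], [0, 0, -0.03, 0], [0, 0, -0.03, 0], [0, 0, -0.03, 0], [0, 0, 0, 0], [0, 0, 0, 0]]'
python3 - <<'E'
from h import *
I={}
for n in("scene","side"):
    im=arm.camera(n);cv2.imwrite(f"pics/{n}f.png",im[:,:,::-1])
    r=[(130,100,120,140),(310,85,80,80)][n=="side"]
    for c,st in blobs(im[:,:,::-1],*r,dark,25): print(n,c,st)
def proj(n,X):
    P_=P[n];c=np.array(P_["R"])@X+P_["t"];return np.round([P_["fx"]*c[0]/c[2]+P_["cx"],P_["fy"]*c[1]/c[2]+P_["cy"]],1)
for X in([.5598,-.1586,.0935],[.5506,-.2582,.0935],[.5592,-.2084,.171],[.5552,-.2084,.171],[.54,-.2075,.17]): print(X,[proj(n,np.array(X)) for n in("scene","side")])
E
```

```text
time: 37.83
position: [0.5551, -0.208, 0.1528]
orientation: [0.739, 0.674, 0.0, 0.001]
wrist_force: [-1.6, -2.7, 5.5]
grip_width: 0.0175
gripper_force: 25.0
time: 38.25
position: [0.5542, -0.207, 0.151]
orientation: [0.739, 0.674, -0.0, -0.001]
wrist_force: [1.1, -0.2, 0.2]
grip_width: 0.0455
gripper_force: 0.0
time: 38.75
position: [0.5516, -0.2076, 0.2554]
orientation: [0.739, 0.674, 0.001, 0.003]
wrist_force: [-0.3, -0.0, -0.4]
grip_width: 0.0496
gripper_force: 0.0
scene [170.2284 171.1944] [135 160  70  23 648]
scene [147.9329 112.5766] [133 100  28  29 581]
scene [151.2276 217.5609] [142 207  20  22 312]
scene [214.6596 202.3262] [207 192  17  22 282]
side [354.0289  96.4693] [342  85  24  30 277]
side [343.6051 143.3185] [339 136  11  16 157]
side [359.4676 124.5683] [355 118  10  15 139]
side [376.213   91.4259] [368  86  17  11 108]
[0.5598, -0.1586, 0.0935] [array([214.5, 201.5]), array([343.5, 142.6])]
[0.5506, -0.2582, 0.0935] [array([150.9, 216.3]), array([359.3, 123.8])]
[0.5592, -0.2084, 0.171] [array([170.6, 171.9]), array([351. , 101.4])]
[0.5552, -0.2084, 0.171] [array([170.2, 170.5]), array([352.8, 101.6])]
[0.54, -0.2075, 0.17] [array([169.5, 165.5]), array([359.3, 103. ])]
```

Both bottles are unchanged, and the bar centroid (170,171) matches the upright catch position. The gripper is clear, so I'm handing in.

```bash
python3 -c "
from plant import arm
print(arm.close_job())"
```

```text
the job is handed in; nothing more can be done
None
```

I handed the job in at about 39 s; the pass/fail result was not shown. By the camera checks, both bottles stand released in the end cells and the handle is up in its catch; nothing else looked disturbed, but I did not re-measure the tin, pot, spool or block at the end.

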